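# Lay the torch in its cradle

### The job

Take the torch that stands upright on its lens and lay it on its side in its wooden cradle: head in the wide saddle by the stop board, barrel in the narrow saddle, tail sticking out beyond. Leave the glue stick standing where it is.

Things in the scene. Friction and masses are not known exactly. Their poses are not given: they have to be found in the camera images.
- torch: dark steel hand torch, 160 mm long, 0.14 kg, standing upright on its lens (loose). Head 42 mm across for the first 24 mm, tapering until 32 mm to a round barrel 28 mm across, which runs to the tail at 160 mm. Origin: centre of the lens face (its underside as it stands); z runs from lens to tail (up at the start); round, yaw does not matter. Centre of mass 54 mm from the lens
- torch_head (a point): point on the torch's axis in the middle of the head, 16 mm from the lens; axes as the torch's
- torch_barrel (a point): point on the torch's axis in the barrel, 82 mm from the lens; axes as the torch's
- torch_grip (a point): point on the torch's axis on the upper barrel, 120 mm from the lens and 40 mm below the tail: a good place to grip (28 mm across); axes as the torch's
- cradle: fixed pale wooden cradle, 74 x 114 x 41 mm: base 10 mm thick, two V saddles (90 degrees, open upward, dark rubber lining) one behind the other along its y. Origin on the underside. At -y a stop board 37 mm high, inner face at y = -58 mm; base ends at y = +49 mm. The torch lies along y, lens at y = -50, grip point at +70, tail at +110 mm, these last two over bare desk
- cradle_head_seat (a point): where the torch's head point lies when seated: over the wide saddle (y = -44 to -24 mm in the cradle, 61 mm across its mouth, 41 mm high), 40 mm above the desk; axes as the cradle's: y points from here to the narrow saddle and on to where the tail goes
- cradle_barrel_seat (a point): where the torch's barrel point lies when seated: over the narrow saddle (y = 25 to 39 mm in the cradle, 42 mm across its mouth, 41 mm high), 40 mm above the desk and 66 mm from the head seat; axes as the cradle's
- glue_stick: bystander: white and grey glue stick, a plain cylinder 31 mm across and 85 mm high, standing upright (loose), 9 to 24 cm from the torch; origin: centre of its underside. To be left alone

How it is judged:
By the outcome, as a careful person would: the job done as asked, in the order asked, and still so for the second after the job is handed in, with the robot touching nothing.
It also fails if it takes over 35 s, if anything falls off the work surface, if the arm or the gripper's body presses on something with over 40 N, if the wrist force passes 120 N, or if a joint passes its speed limit or range.

### The arm

A 7-joint arm with a two-finger parallel gripper is mounted at the origin on the work surface; the furniture and walls round the work are solid. World frame = base frame: x ahead of the robot, y to its left, z up, the work surface at z = 0. Lengths are in mm, angles in rad, forces in N, time in s.
With the tool pointing down it reaches from about 400 to 875 mm from the base axis. Payload 4.4 kg.
Tool frame: the origin (TCP) lies midway between the tips of the shut fingers; the grasp point (between the pads) lies 19 mm behind it; z points along the fingers, y is the line along which they close (so a half turn about z gives the same grasp; the last joint's range is limited). The gripper opens to 85 mm and grips with 20 to 120 N. Pads are 22 mm wide; open, the fingers measure 114 mm over their backs; the gripper's body (76 mm by 85 mm) begins 54 mm behind the grasp point. The pads swing forward as they close: fully open they stand 13 mm farther back than shut.
Start: joints at [1.04, 0.628, 0.038, 1.517, -0.027, 0.996, -0.02], TCP at [291.387, -581.043, 231.313] pointing down, gripper open.
Joint ranges: [-3.06, 3.06], [-0.37, 2.12], [-1.25, 1.32], [0.18, 2.47], [-1.1, 4.24], [0.23, 1.98], [-2.94, 2.94]. Speed limits (rad/s): [2.57, 2.57, 3.14, 3.14, 3.14, 3.14, 3.14].

### API

Orientations are given as [roll, pitch, yaw] about the fixed x, y, z axes, in that order (R = Rz(yaw) Ry(pitch) Rx(roll)).
In Python, from cell import telemetry, eyes, ctrl, finder gives the robot as it stands.
- The arm moves only by the tool move_arm, never from a script. Its argument "steps" is a list of rows, each a list of 7 numbers: the turn, a rotation vector about the world's x, y, z in degrees, then the shift along the world's x, y, z in m, then the finger opening in m, from 0 to 0.0854. A call has 1 to 5 rows; each row shifts and turns the commanded pose from where the row before left it; what a row does not reach is not made up. A row lasts 1/10 s, in which the tool goes at most 50 mm and 8.59 degrees, less where a joint would pass 70% of its speed; a pose out of reach is approached as far as the arm can. A call with a gripper value outside its range is refused whole. The fingers move at their own pace and stop on an object; the grip force is fixed at half the most. Time passes only in rows, so rows that do not move let the fingers close. It gives the time, the measured TCP pose, the force, the opening and the grip force at its end, in the units of the state.
- telemetry.read_state(): the state, without advancing time (a new reading comes with each control period).
- eyes.get_image(name): name is "scene" or "side" or "wrist"; returns (picture, depth): 400x640x3 uint8, blue, green, red; 400x640 float32, mm along the optical axis (not along the pixel's ray), 0 where there is no reading.
- eyes.calibration(name): a dict with "fx", "fy", "cx", "cy" (pixels), "position" and "attitude" of the camera in the world. Camera axes: x right, y down, z forward; pixel columns grow to the right and rows downward; lengths in mm; the calibration is good to about 2 mm. A picture is of the moment at which its call begins: read the wrist's pose just before it. calibration takes no time and is no camera call; for the wrist camera it gives the pose at the moment of the call.
- ctrl.finish_job(): hands the job in; it is judged then, once.
Trained networks look in the newest picture that a camera, given by its name, has taken for a name from the list of things; names that differ only in an ending like _2 or _b are one class to them, and where a whole thing is asked for, a point or a joint stands for the part that bears it (a point fixed in the world has none). Each returns a list of dicts, best first, with "confidence" (0 to 1); they miss things now and then, are a little off and sometimes report something else, mostly with a low value. They report only what shows in the picture. A call takes as long as a camera call.
- finder.boxes_of(camera, name): "location" ([x, y, z] in mm, in the coordinates of the camera as it stood for that picture, good to about 4 mm: the middle of the surface that is visible of it).
- finder.cut_out(camera, name): "mask" (400x640 bool, what is visible of it).
- finder.pinpoint(camera, name): "location" ([x, y, z] in mm, in the coordinates of the camera as it stood for that picture, good to about 4 mm: a listed point, or the origin of a listed thing).
The state is a dict: "clock": time; "qpos": joint angles; "qd": joint speeds; "tau": joint torques, N m; "eef_pos": TCP position; "tool_rot": TCP orientation; "force": force on the tool from outside, world axes, zero at the start; "torque": the same for the moment, N m; "width": finger opening in mm; "gripper_force": force on a finger pad.
Only numpy, scipy, OpenCV 4.12 (cv2) and the standard library are available. Lean on these libraries where they do the work, as an engineer would, in place of code of your own. Each camera call takes 0.05 s, during which the arm holds its last target. There are 200 camera calls.

## Working session

There is one attempt and no reset: what is moved stays moved. The work goes in short steps, Python scripts to look and compute and a tool call to move; the robot and the scene stay as the last step left them, time stands still between calls to the robot, and variables do not carry over. Pictures are saved under pics/ and viewed, at most 10 in all, crops included, and the job is handed in when it is done.

Besides the shell and the picture viewer there is one more tool, called after ">>>" as name(argument=value, ...), one argument or row to a line, values as JSON. move_arm: Moves the arm, as the interface text tells. Its arguments: {"type":"object","properties":{"steps":{"type":"array"}},"required":["steps"]}

```bash
mkdir -p pics; ls; cat > h.py <<'E'
import numpy as np,cv2
from scipy.spatial.transform import Rotation as R
from cell import telemetry, eyes, ctrl, finder
def camT(n):
    c=eyes.calibration(n); a=np.array(c["attitude"])
    M=a if a.shape==(3,3) else R.from_euler('xyz',a).as_matrix()
    return c,M,np.array(c["position"])
def w(n,p):
    c,M,t=camT(n); return np.round(M@np.array(p)+t,1)
def cloud(n,d,mask):
    c,M,t=camT(n); v,u=np.nonzero(mask&(d>0)); z=d[v,u]
    return np.c_[(u-c["cx"])/c["fx"]*z,(v-c["cy"])/c["fy"]*z,z]@M.T+t
E
python3 - <<'E'
from h import *
print(telemetry.read_state())
for n in("scene","side"):
    im,d=eyes.get_image(n); cv2.imwrite(f"pics/{n}0.png",im); print(eyes.calibration(n))
    for k in("torch","torch_grip","cradle","cradle_head_seat","cradle_barrel_seat","glue_stick"):
        print(n,k,[(w(n,x["location"]).tolist(),round(x["confidence"],2)) for x in finder.pinpoint(n,k)[:2]])
    for k in("torch","cradle","glue_stick"):
        m=finder.cut_out(n,k)
        if m:
            P=cloud(n,d,m[0]["mask"]); print(n,k,"mask",len(P),np.percentile(P,[2,50,98],axis=0).round(0).tolist())
E
```

```text
pics
{'clock': 0.0, 'qpos': array([ 1.040146  ,  0.62936568,  0.03846546,  1.51839263, -0.02698356,
        0.99635162, -0.01999572]), 'qd': array([-5.67344334e-04,  4.76400234e-04, -1.12870760e-03, -3.65982313e-04,
        1.02149053e-03, -6.96881715e-04,  7.22912943e-05]), 'tau': array([ 1.42607420e-03, -5.63400042e+01,  1.22645516e+00, -1.93444777e+01,
        1.09811078e-02,  1.03136350e-02, -2.83188922e-05]), 'eef_pos': array([ 291.10042425, -580.43410643,  230.36902465]), 'tool_rot': array([-3.13959480e+00,  5.59406306e-05,  4.64844045e-01]), 'force': array([-0.51840736,  0.41221088, -0.33467949]), 'torque': array([ 0.04923249,  0.03058191, -0.01482149]), 'gripper_force': 0.0, 'width': 85.62402425158454}
{'fx': 498.1020077948226, 'fy': 498.1020077948226, 'cx': 330.3567732866887, 'cy': 196.18727025996975, 'position': array([-165.42794987, -605.42115953,  611.86451532]), 'attitude': array([-2.09379406, -0.02049623, -0.74996182])}
scene torch [([423.5, 115.1, -3.8], 0.63)]
scene torch_grip [([421.9, 116.0, 117.8], 0.9)]
scene cradle [([444.1, -162.0, -0.3], 0.96)]
scene cradle_hea
[... 447 characters left out ...]
: 370.1132088424212, 'cx': 320.77165882476305, 'cy': 196.88964350599065, 'position': array([   3.83256378, -560.83657622,  499.70456823]), 'attitude': array([-2.07449667, -0.02136677, -0.60433997])}
side torch [([421.9, 112.9, 0.3], 0.63)]
side torch_grip [([416.4, 117.9, 121.3], 0.82)]
side cradle [([444.7, -166.9, -1.2], 0.83)]
side cradle_head_seat [([441.0, -203.7, 37.8], 0.77), ([446.5, -134.9, 43.2], 0.62)]
side cradle_barrel_seat [([446.2, -133.1, 42.3], 0.86)]
side glue_stick [([430.7, 270.7, -2.9], 0.6)]
side cradle mask 1835 [[404.0, -230.0, 4.0], [433.0, -191.0, 14.0], [474.0, -125.0, 40.0]]
side glue_stick mask 341 [[415.0, 257.0, 2.0], [424.0, 263.0, 49.0], [443.0, 282.0, 87.0]]
```

View pics/scene0.png

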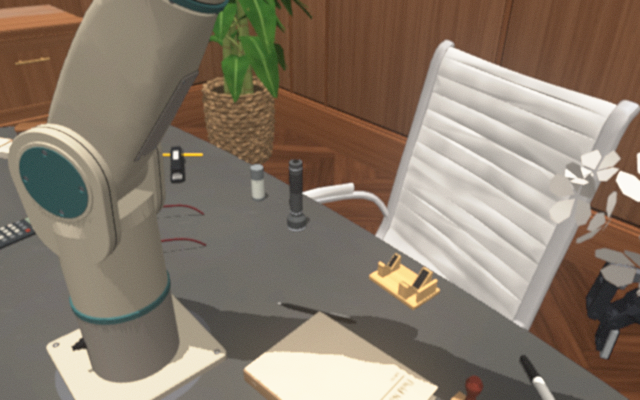

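View pics/side0.png

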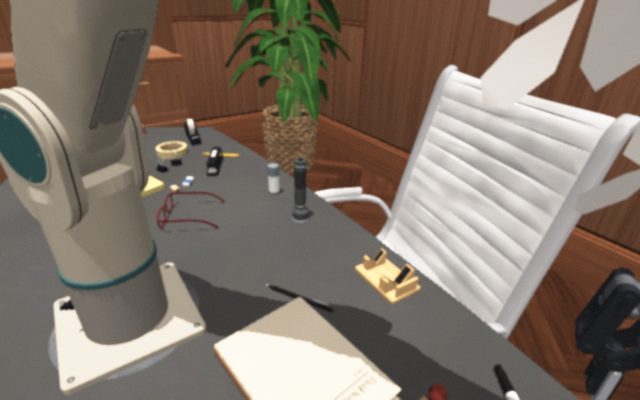

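The scene view shows the torch standing upright at about (297,195), with the glue stick to its left at (257,183). The cradle is at (405,282), its stop board toward the lower right. The side view agrees: torch (300,190), glue stick (273,178), cradle (388,273). The network positions from the two views match within about 5 mm.

>>> move_arm(
  steps=[
    [0,0,5.9,0.013,0.04,0.008,0.085],
    [0,0,5.9,0.013,0.04,0.008,0.085],
    [0,0,5.9,0.013,0.04,0.008,0.085],
    [0,0,5.9,0.013,0.04,0.008,0.085],
    [0,0,5.9,0.013,0.04,0.008,0.085],
  ],
)

```text
clock: 1.5
eef_pos: [356.8, -379.5, 271.8]
tool_rot: [3.141, 0.0, 0.984]
force: [0.6, 0.5, -0.2]
width: 85.1
gripper_force: 0.0
```

>>> move_arm(
  steps=[
    [0,0,5.9,0.013,0.04,0.008,0.085],
    [0,0,5.9,0.013,0.04,0.008,0.085],
    [0,0,5.9,0.013,0.04,0.008,0.085],
    [0,0,5.9,0.013,0.04,0.008,0.085],
    [0,0,5.7,0.013,0.04,0.008,0.085],
  ],
)

```text
clock: 2.0
eef_pos: [421.7, -179.5, 312.0]
tool_rot: [3.141, 0.0, 1.495]
force: [0.9, 0.2, -0.2]
width: 85.0
gripper_force: 0.0
```

```bash
cat > look.py <<'E'
from h import *
import sys
s=telemetry.read_state(); print(s["clock"],s["eef_pos"].round(1),s["tool_rot"].round(3),s["qpos"].round(2),s["force"].round(1),s["width"])
for n in sys.argv[2].split(","):
    im,d=eyes.get_image(n); cv2.imwrite(f"pics/{n}{sys.argv[1]}.png",im); np.save(f"pics/{n}{sys.argv[1]}.npy",d)
    for k in sys.argv[3].split(","):
        print(n,k,[(w(n,x["location"]).tolist(),round(x["confidence"],2)) for x in finder.pinpoint(n,k)[:2]])
E
python3 look.py 1 wrist cradle,cradle_head_seat,cradle_barrel_seat,torch_grip
python3 - <<'E'
from h import *
d=np.load("pics/wrist1.npy")
m=finder.cut_out("wrist","cradle")
if m:
    P=cloud("wrist",d,m[0]["mask"]); P=P[(P[:,2]>3)&(P[:,2]<50)]
    print(len(P),cv2.minAreaRect(P[:,:2].astype(np.float32)),np.percentile(P,[1,50,99],axis=0).round(0).tolist())
E
```

```text
2.0 [ 421.7 -179.5  312. ] [3.141 0.    1.495] [ 0.59  0.27 -0.32  1.91  0.1   0.98  0.15] [ 0.9  0.2 -0.2] 84.97222014605042
wrist cradle [([444.5, -158.2, 1.2], 0.81)]
wrist cradle_head_seat [([443.8, -201.4, 37.8], 0.71)]
wrist cradle_barrel_seat [([442.8, -131.3, 41.5], 0.89)]
wrist torch_grip [([440.2, -134.6, 40.8], 0.64)]
4144 ((441.731201171875, -176.64926147460938), (114.00177001953125, 73.98957824707031), 86.58789825439453) [[406.0, -231.0, 8.0], [442.0, -176.0, 10.0], [479.0, -121.0, 40.0]]
```

The depth rectangle of the cradle measures 114 x 74 mm, which matches its given size. It gives an axis at 86.6°, origin (442,-169) and grip seat (446,-99,40). I'll tilt to 55° and go to the pre-grasp beside the torch.

>>> move_arm(
  steps=[
    [7.84,-0.47,0.13,-0.001,0.0315,-0.02,0.085],
    [7.84,-0.47,0.13,-0.001,0.0315,-0.02,0.085],
    [7.84,-0.47,0.13,-0.001,0.0315,-0.02,0.085],
    [7.84,-0.47,0.13,-0.001,0.0315,-0.02,0.085],
    [7.84,-0.47,0.13,-0.001,0.0315,-0.02,0.085],
  ],
)

```text
clock: 2.8
eef_pos: [417.0, -25.0, 210.7]
tool_rot: [-3.132, -0.688, 1.495]
force: [0.3, 0.1, -1.1]
width: 85.2
gripper_force: 0.0
```

>>> move_arm(
  steps=[
    [7.84,-0.47,0.13,0,0.0315,-0.02,0.085],
    [7.84,-0.47,0.13,0,0.0315,-0.02,0.085],
    [0,0,0,0,0,0,0.085],
  ],
)

```text
clock: 3.1
eef_pos: [412.7, 40.3, 164.3]
tool_rot: [-3.092, -0.976, 1.467]
force: [-1.6, -1.1, -0.1]
width: 85.2
gripper_force: 0.0
```

```bash
python3 look.py 2 wrist torch,torch_grip,torch_barrel
python3 - <<'E'
from h import *
d=np.load("pics/wrist2.npy"); print(R.from_euler('xyz',telemetry.read_state()["tool_rot"]).as_matrix().round(3).tolist())
m=finder.cut_out("wrist","torch")
if m:
    P=cloud("wrist",d,m[0]["mask"]); print(len(P),np.percentile(P,[1,50,99],axis=0).round(0).tolist())
    for a,b in((40,80),(80,110),(110,150)):
        Q=P[(P[:,2]>a)&(P[:,2]<b)]
        if len(Q)>20:
            print(a,len(Q),cv2.minEnclosingCircle(Q[:,:2].astype(np.float32)),np.percentile(Q,[2,50,98],axis=0).round(1).tolist())
E
```

```text
3.1 [412.7  40.3 164.3] [-3.092 -0.976  1.467] [ 0.94  0.88 -0.68  2.14 -0.63  0.72  0.86] [-1.6 -1.1 -0.1] 85.15125938267133
wrist torch [([428.3, 108.6, 6.7], 0.94)]
wrist torch_grip [([427.9, 116.4, 128.7], 0.74)]
wrist torch_barrel [([429.0, 114.2, 89.5], 0.74)]
[[0.038, 0.998, 0.045], [0.578, -0.058, 0.814], [0.815, -0.005, -0.579]]
4774 [[411.0, 90.0, 13.0], [427.0, 101.0, 122.0], [447.0, 124.0, 170.0]]
40 608 ((429.0736083984375, 109.32075500488281), 14.484935760498047) [[415.8, 97.0, 40.2], [428.3, 99.3, 61.1], [441.5, 107.9, 79.2]]
80 604 ((427.56121826171875, 108.75859069824219), 13.642868995666504) [[414.8, 98.0, 80.6], [427.4, 100.3, 95.9], [440.4, 107.3, 109.5]]
110 1164 ((427.092529296875, 111.73776245117188), 14.400520324707031) [[413.6, 98.6, 111.7], [426.3, 101.2, 132.4], [440.0, 110.2, 149.2]]
```

View pics/wrist2.png

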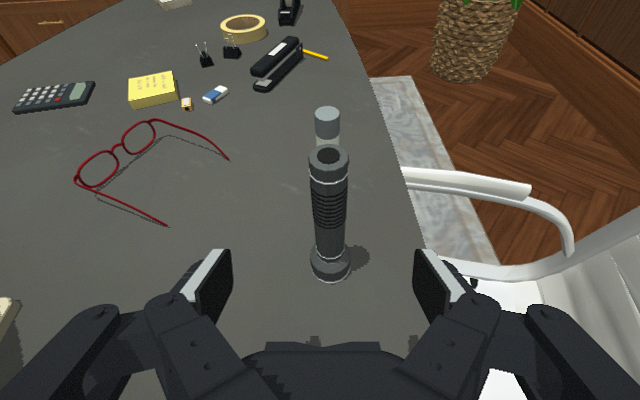

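The wrist view shows the torch, with its tail ring at (330,158) and lens at (330,268), between the open pads at columns 210 and 435. The glue stick is behind it at (327,122). I'll check the lateral offset with the tool axis projected into this view and with the fixed cameras.

```bash
python3 - <<'E'
from h import *
s=telemetry.read_state(); print(s["clock"],s["eef_pos"].round(1),s["qd"].round(3))
M=R.from_euler('xyz',s["tool_rot"]).as_matrix()
im,d=eyes.get_image("wrist"); c,C,t=camT("wrist"); print({k:np.round(c[k],1) for k in c})
print("cam in tool",(M.T@(t-s["eef_pos"])).round(1),(M.T@C).round(3).tolist())
for k in(0,60,110):
    p=C.T@(s["eef_pos"]+k*M[:,2]-t); print(k,(p[:2]/p[2]*c["fx"]+[c["cx"],c["cy"]]).round(0))
for n in("scene","side","wrist"):
    if n!="wrist": im,d=eyes.get_image(n)
    m=finder.cut_out(n,"torch")
    if not m: print(n,"none"); continue
    P=cloud(n,d,m[0]["mask"]); cam=camT(n)[2]
    Q=P[(P[:,2]>50)&(P[:,2]<150)]; 
    # fit circle r=14 to depth points with robust loss
    from scipy.optimize import least_squares
    f=least_squares(lambda x:np.hypot(Q[:,0]-x[0]-x[2]*(Q[:,2]-100),Q[:,1]-x[1]-x[3]*(Q[:,2]-100))-14,[423,115,0,0],loss="soft_l1",f_scale=1.5)
    print(n,len(Q),f.x.round(3),round(f.cost/len(Q),2),np.percentile(P[:,2],[1,99]).round(0))
E
```

```text
3.35 [417.9  37.8 173.5] [-0.006 -0.023 -0.005  0.004 -0.002 -0.005  0.008]
{'fx': np.float64(307.6), 'fy': np.float64(307.6), 'cx': np.float64(322.2), 'cy': np.float64(197.3), 'position': array([413.6, -36.9, 315.5]), 'attitude': array([-2.5,  0. , -0.1])}
cam in tool [  72.2   -0.3 -143.4] [[0.001, -0.959, -0.282], [1.0, 0.001, 0.001], [-0.001, -0.282, 0.959]]
0 [322. 253.]
60 [322. 214.]
110 [322. 195.]
scene 545 [ 4.21294e+02  1.17054e+02  2.00000e-03 -4.00000e-03] 0.65 [ -0. 159.]
side 389 [ 4.21155e+02  1.17541e+02  5.00000e-03 -5.00000e-03] 0.47 [-688.  162.]
wrist 0 [423. 115.   0.   0.] nan [-1855.  -148.]<stdin>:17: RuntimeWarning: invalid value encountered in scalar divide
```

The arm has settled, and both fixed cameras put the torch axis at (421.2, 117.2). I'll approach along the tool axis.

>>> move_arm(
  steps=[
    [0,0,0,0.001,0.02,-0.014,0.085],
    [0,0,0,0.001,0.02,-0.014,0.085],
    [0,0,0,0.001,0.02,-0.014,0.085],
    [0,0,0,0.001,0.02,-0.014,0.085],
    [0,0,0,0,0,0,0.085],
  ],
)

```text
clock: 4.15
eef_pos: [419.2, 121.6, 115.3]
tool_rot: [-3.123, -0.962, 1.501]
force: [0.2, -0.5, 1.1]
width: 84.7
gripper_force: 0.0
```

>>> move_arm(
  steps=[
    [0,0,0,0,0,0,0.085],
    [0,0,0,0,0,0,0.085],
  ],
)

```text
clock: 4.35
eef_pos: [421.0, 118.4, 115.5]
tool_rot: [-3.128, -0.958, 1.5]
force: [-0.1, -1.3, -0.1]
width: 84.9
gripper_force: 0.0
```

>>> move_arm(
  steps=[
    [0,0,0,0.0005,0.007,-0.003,0.085],
    [0,0,0,0.0005,0.007,-0.003,0.085],
    [0,0,0,0,0,0,0.085],
    [0,0,0,0,0,0,0.02],
    [0,0,0,0,0,0,0.02],
  ],
)

```text
clock: 4.85
eef_pos: [421.4, 133.4, 109.3]
tool_rot: [-3.125, -0.959, 1.5]
force: [0.3, 0.3, -0.1]
width: 58.4
gripper_force: 0.0
```

>>> move_arm(
  steps=[
    [0,0,0,0,0,0,0.02],
    [0,0,0,0,0,0,0.02],
    [0,0,0,0,0,0,0.02],
    [0,0,0,0,0,0,0.02],
    [0,0,0,0,0,0,0.02],
  ],
)

```text
clock: 5.35
eef_pos: [421.7, 133.4, 109.4]
tool_rot: [-3.126, -0.959, 1.5]
force: [0.4, -1.2, 0.8]
width: 26.7
gripper_force: 58.7
```

The grip holds at 26.7 mm opening and 59 N. Next I'll lift.

>>> move_arm(
  steps=[
    [0,0,0,0,0,0.01,0.02],
    [0,0,0,0,0,0.025,0.02],
    [0,0,0,0,0,0.03,0.02],
    [0,0,0,0,0,0.025,0.02],
    [0,0,0,0,0,0.01,0.02],
  ],
)

```text
clock: 5.85
eef_pos: [421.1, 133.7, 211.1]
tool_rot: [-3.13, -0.958, 1.505]
force: [0.3, -0.4, -3.1]
width: 26.7
gripper_force: 59.1
```

>>> move_arm(
  steps=[
    [-4.08,0.24,0,0.001,-0.011,0,0.02],
    [-8.17,0.49,0,0.002,-0.022,0,0.02],
    [-8.17,0.49,0,0.002,-0.022,0,0.02],
    [-8.17,0.49,0,0.002,-0.022,0,0.02],
    [-8.17,0.49,0,0.002,-0.022,0,0.02],
  ],
)

```text
clock: 6.35
eef_pos: [430.1, 33.0, 210.0]
tool_rot: [-3.134, -0.311, 1.503]
force: [-0.2, 0.5, -4.4]
width: 26.3
gripper_force: 59.1
```

>>> move_arm(
  steps=[
    [-8.17,0.49,0,0.002,-0.022,0,0.02],
    [-8.17,0.49,0,0.002,-0.022,0,0.02],
    [-8.17,0.49,0,0.002,-0.022,0,0.02],
    [-8.17,0.49,0,0.002,-0.022,0,0.02],
    [-8.17,0.49,0,0.002,-0.022,0,0.02],
  ],
)

```text
clock: 6.85
eef_pos: [440.5, -75.8, 209.9]
tool_rot: [-3.139, 0.403, 1.504]
force: [-0.2, 0.0, -3.0]
width: 26.3
gripper_force: 59.2
```

>>> move_arm(
  steps=[
    [-8.17,0.49,0,0.002,-0.022,0,0.02],
    [-4.08,0.24,0,0.001,-0.011,0,0.02],
    [0,0,0,0,0,0,0.02],
    [0,0,0,0,0,0,0.02],
    [0,0,0,0,0,0,0.02],
  ],
)

```text
clock: 7.35
eef_pos: [443.1, -108.8, 209.4]
tool_rot: [-3.139, 0.61, 1.502]
force: [-0.2, -1.5, -1.5]
width: 26.1
gripper_force: 59.2
```

```bash
cat > fit.py <<'E'
from h import *
from scipy.optimize import least_squares
s=telemetry.read_state(); T=R.from_euler('xyz',s["tool_rot"]).as_matrix()
print(s["clock"],s["eef_pos"].round(1),T.round(3).tolist(),s["qpos"].round(2))
g=s["eef_pos"]-19*T[:,2]; print("grasp pt",g.round(1))
for n in("scene","side","wrist"):
    im,d=eyes.get_image(n); cv2.imwrite(f"pics/{n}_{s['clock']:.2f}.png",im)
    for k in("torch","torch_head","torch_barrel","torch_grip"):
        print(n,k,[(w(n,x["location"]).tolist(),round(x["confidence"],2)) for x in finder.pinpoint(n,k)[:1]])
    m=finder.cut_out(n,"torch")
    if not m: print(n,"none"); continue
    P=cloud(n,d,m[0]["mask"])
    if len(P)<40: print(n,len(P)); continue
    a0=T@R.from_euler('y',0).as_matrix()[:,2]*0+np.array([.06,1,0])  # expected lens->tail
    Q=P[(P[:,1]<g[1]-15)&(P[:,1]>g[1]-85)&(np.linalg.norm(P-g,axis=1)<130)]  # barrel between grip and head
    def res(x):
        a=np.array([x[0],1,x[1]]); a/=np.linalg.norm(a); v=Q-[x[2],g[1]-50,x[3]]
        return np.linalg.norm(np.cross(v,a),axis=1)-14
    if len(Q)>30:
        f=least_squares(res,[.06,0,g[0],g[2]],loss="soft_l1",f_scale=1.5)
        print(n,len(Q),"slopes dx/dy,dz/dy, x,z at y=g-50",f.x.round(3),round(f.cost/len(Q),2))
    print(n,"extent along y",np.percentile(P[np.linalg.norm(P-g,axis=1)<150][:,1],[0.5,99.5]).round(0))
E
python3 fit.py
```

```text
7.35 [ 443.1 -108.8  209.4] [[0.057, 0.998, -0.042], [0.818, -0.07, -0.571], [-0.573, -0.002, -0.82]] [-0.42  0.52  0.24  2.11  0.66  0.83 -0.8 ]
grasp pt [443.9 -97.9 225. ]
scene torch [([438.0, -220.2, 220.7], 0.81)]
scene torch_head [([440.4, -203.1, 223.0], 0.75)]
scene torch_barrel [([441.2, -136.8, 227.4], 0.77)]
scene torch_grip [([446.3, -97.5, 222.2], 0.92)]
scene 563 slopes dx/dy,dz/dy, x,z at y=g-50 [6.60000e-02 8.00000e-03 4.40960e+02 2.22706e+02] 0.41
scene extent along y [-220.  -84.]
side torch [([435.8, -220.7, 226.4], 0.59)]
side torch_head [([435.6, -203.5, 220.7], 0.71)]
side torch_barrel [([442.2, -136.7, 222.6], 0.7)]
side torch_grip [([441.0, -95.0, 224.2], 0.96)]
side 489 slopes dx/dy,dz/dy, x,z at y=g-50 [5.90000e-02 9.00000e-03 4.41180e+02 2.25293e+02] 0.22
side extent along y [-220.  -63.]
wrist torch [([437.9, -222.0, 227.3], 0.82)]
wrist torch_head [([440.8, -202.8, 227.4], 0.72)]
wrist torch_barrel [([443.8, -136.1, 224.1], 0.91)]
wrist torch_grip [([445.5, -97.0, 224.0], 0.67)]
wrist 1473 slopes dx/dy,dz/dy, x,z at y=g-50 [6.00000e-02 8.00000e-03 4.41007e+02 2.24973e+02] 0.02
wrist extent along y [-193.  -56.]
```

The torch lies level (slope 0.008) and its yaw matches the cradle, with the axis 2.4 mm short in x. I'll shift, then descend to just above the seat.

>>> move_arm(
  steps=[
    [-0.5,0,0,0.0025,0.001,-0.02,0.02],
    [0,0,0,0,0,-0.04,0.02],
    [0,0,0,0,0,-0.04,0.02],
    [0,0,0,0,0,-0.03,0.02],
    [0,0,0,0,0,-0.02,0.02],
  ],
)

```text
clock: 8.75
eef_pos: [445.6, -107.2, 57.2]
tool_rot: [-3.137, 0.62, 1.505]
force: [0.0, 0.2, -2.2]
width: 26.8
gripper_force: 59.2
```

>>> move_arm(
  steps=[
    [0,0,0,0,0,-0.01,0.02],
    [0,0,0,0,0,-0.01,0.02],
    [0,0,0,0,0,0,0.02],
    [0,0,0,0,0,0,0.02],
    [0,0,0,0,0,0,0.02],
  ],
)

```text
clock: 9.25
eef_pos: [446.4, -107.6, 40.1]
tool_rot: [3.141, 0.62, 1.501]
force: [0.0, -0.0, -2.1]
width: 26.5
gripper_force: 59.2
```

```bash
python3 fit.py
```

```text
9.25 [ 446.4 -107.6   40.1] [[0.056, 0.998, -0.04], [0.812, -0.069, -0.58], [-0.581, 0.0, -0.814]] [-0.49  0.89  0.34  2.17  0.83  0.45 -1.12]
grasp pt [447.2 -96.5  55.6]
scene torch [([441.9, -215.4, 52.9], 0.73)]
scene torch_head [([445.5, -202.0, 54.8], 0.91)]
scene torch_barrel [([443.6, -132.0, 55.9], 0.77)]
scene torch_grip [([448.9, -94.2, 54.7], 0.68)]
scene 462 slopes dx/dy,dz/dy, x,z at y=g-50 [ 6.20000e-02 -3.00000e-03  4.44062e+02  5.37190e+01] 0.49
scene extent along y [-218.  -83.]
side torch [([436.7, -219.1, 56.6], 0.56)]
side torch_head [([440.2, -201.4, 54.5], 0.82)]
side torch_barrel [([443.7, -136.5, 53.5], 0.97)]
side torch_grip [([445.2, -95.7, 57.3], 0.97)]
side 384 slopes dx/dy,dz/dy, x,z at y=g-50 [5.60000e-02 4.00000e-03 4.43704e+02 5.56440e+01] 0.31
side extent along y [-218.  -83.]
wrist torch [([440.6, -218.0, 57.4], 0.82)]
wrist torch_head [([444.5, -203.2, 57.2], 0.95)]
wrist torch_barrel [([444.2, -133.8, 55.2], 0.69)]
wrist torch_grip [([447.8, -92.7, 54.4], 0.84)]
wrist 1472 slopes dx/dy,dz/dy, x,z at y=g-50 [5.90000e-02 0.00000e+00 4.43474e+02 5.53100e+01] 0.07
wrist extent along y [-192.  -55.]
```

Aligned, with 15 mm left to go down. I'll lower slowly and watch the force.

>>> move_arm(
  steps=[
    [0,0,0,0,-0.001,-0.004,0.02],
    [0,0,0,0,0,-0.004,0.02],
    [0,0,0,0,0,-0.003,0.02],
    [0,0,0,0,0,-0.002,0.02],
    [0,0,0,0,0,0,0.02],
  ],
)

```text
clock: 10.65
eef_pos: [445.8, -108.5, 26.0]
tool_rot: [-3.139, 0.621, 1.503]
force: [-0.0, -0.9, -1.5]
width: 26.2
gripper_force: 59.2
```

>>> move_arm(
  steps=[
    [0,0,0,0,0,-0.001,0.02],
    [0,0,0,0,0,-0.001,0.02],
    [0,0,0,0,0,0,0.02],
    [0,0,0,0,0,0,0.02],
  ],
)

```text
clock: 11.05
eef_pos: [446.0, -108.6, 24.4]
tool_rot: [-3.14, 0.62, 1.503]
force: [-0.3, 0.1, -1.7]
width: 26.3
gripper_force: 59.2
```

>>> move_arm(
  steps=[
    [0,0,0,0,0,-0.0005,0.02],
    [0,0,0,0,0,-0.0005,0.02],
    [0,0,0,0,0,0,0.02],
  ],
)

```text
clock: 11.35
eef_pos: [445.9, -108.7, 23.8]
tool_rot: [-3.14, 0.621, 1.502]
force: [-0.5, 2.4, 4.7]
width: 26.5
gripper_force: 59.7
```

```bash
python3 fit.py | grep -v torch
```

```text
11.35 [ 445.9 -108.7   23.8] [[0.056, 0.998, -0.041], [0.811, -0.069, -0.581], [-0.582, -0.001, -0.813]] [-0.5   0.93  0.35  2.17  0.84  0.41 -1.15]
grasp pt [446.7 -97.6  39.3]
scene 484 slopes dx/dy,dz/dy, x,z at y=g-50 [ 6.50000e-02 -1.40000e-02  4.43448e+02  3.77460e+01] 0.91
scene extent along y [-219.  -82.]
side 402 slopes dx/dy,dz/dy, x,z at y=g-50 [ 5.70000e-02 -1.50000e-02  4.43566e+02  4.04550e+01] 0.4
side extent along y [-219.  -79.]
wrist 1492 slopes dx/dy,dz/dy, x,z at y=g-50 [ 6.00000e-02 -1.10000e-02  4.43466e+02  4.04780e+01] 0.02
wrist extent along y [-193.  -56.]
```

The torch touched down (about 6 N) with its axis at 40 mm. Now I'll release gently and retreat along the tool axis.

>>> move_arm(
  steps=[
    [0,0,0,0,0,0,0.035],
    [0,0,0,0,0,0,0.045],
    [0,0,0,0,0,0,0.06],
    [0,0,0,0,0,0,0.06],
    [0,0,0,0,0,0,0.06],
  ],
)

```text
clock: 12.75
eef_pos: [445.8, -108.6, 23.3]
tool_rot: [-3.14, 0.62, 1.503]
force: [-0.4, -0.2, -0.4]
width: 60.0
gripper_force: 0.0
```

>>> move_arm(
  steps=[
    [0,0,0,0,0.006,0.008,0.06],
    [0,0,0,0.001,0.012,0.017,0.06],
    [0,0,0,0.001,0.018,0.025,0.06],
    [0,0,0,0.001,0.023,0.033,0.06],
    [0,0,0,0.001,0.023,0.033,0.06],
  ],
)

```text
clock: 13.25
eef_pos: [449.2, -25.6, 141.0]
tool_rot: [-3.138, 0.62, 1.503]
force: [2.0, -0.8, -1.0]
width: 60.1
gripper_force: 0.0
```

>>> move_arm(
  steps=[
    [0,0,0,0.001,0.015,0.03,0.06],
    [0,0,0,0,0,0.02,0.06],
    [0,0,0,0,0,0,0.06],
    [0,0,0,0,0,0,0.06],
  ],
)

```text
clock: 13.65
eef_pos: [450.6, -11.4, 189.6]
tool_rot: [-3.14, 0.619, 1.502]
force: [0.2, -0.4, 0.3]
width: 60.2
gripper_force: 0.0
```

```bash
sed -i 's/^g=.*/g=np.array([446.7,-97.6,39.5])/' fit.py; python3 fit.py; python3 - <<'E'
from h import *
import glob,os
f=[sorted(glob.glob(f"pics/{n}_*.png"),key=os.path.getmtime)[-1] for n in("scene","wrist")]
a=cv2.imread(f[0])[190:340,300:540]; b=cv2.imread(f[1])
cv2.imwrite("pics/fin.png",np.hstack([cv2.resize(a,(400,250)),cv2.resize(b,(400,250))]))
eyes.get_image("scene"); print([w("scene",x["location"]) for x in finder.pinpoint("scene","glue_stick")[:1]])
E
```

```text
13.65 [450.6 -11.4 189.6] [[0.056, 0.998, -0.041], [0.812, -0.069, -0.579], [-0.581, -0.001, -0.814]] [-0.56  0.59  0.17  2.03  0.58  0.93 -0.92]
scene torch [([443.1, -217.3, 38.5], 0.69)]
scene torch_head []
scene torch_barrel [([442.5, -133.8, 39.3], 0.55)]
scene torch_grip [([447.3, -97.1, 41.1], 0.77)]
scene 488 slopes dx/dy,dz/dy, x,z at y=g-50 [5.10000e-02 7.00000e-03 4.43638e+02 3.78780e+01] 1.32
scene extent along y [-224.  -60.]
side torch [([441.3, -223.5, 38.6], 0.82)]
side torch_head [([442.3, -202.9, 36.2], 0.77)]
side torch_barrel [([445.2, -138.2, 40.5], 0.82)]
side torch_grip [([442.9, -94.9, 40.9], 0.75)]
side 434 slopes dx/dy,dz/dy, x,z at y=g-50 [4.60000e-02 9.00000e-03 4.43819e+02 4.02540e+01] 1.18
side extent along y [-219.   -5.]
wrist torch [([442.0, -222.9, 38.5], 0.91)]
wrist torch_head [([444.4, -199.8, 41.1], 0.76)]
wrist torch_barrel [([444.8, -136.6, 39.7], 0.88)]
wrist torch_grip [([447.9, -97.7, 40.9], 0.77)]
wrist 879 slopes dx/dy,dz/dy, x,z at y=g-50 [4.40000e-02 5.00000e-03 4.44028e+02 4.04880e+01] 0.08
wrist extent along y [-215.  -57.]
[array([430. , 275.6,  -4.7])]
```

View pics/fin.png

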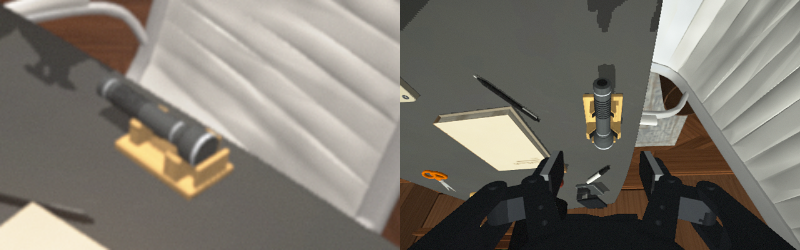

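The left half of the picture shows the torch on its side in both saddles, with the head by the stop board at (205,145) and the tail sticking out at (105,88). The wrist half shows it along the cradle at (602,115). The fit puts the axis level at 40 mm, and the glue stick hasn't moved.

```bash
python3 -c "
from cell import ctrl
print(ctrl.finish_job())"
```

```text
the job is handed in; nothing more can be done
None
```

The torch lies on its side in its cradle, head in the wide saddle by the stop board and tail out beyond; the glue stick was left standing, and the job was handed in at about 14 s.

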